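Bring the flanged housing's loading slide forward

TASK

Three loading slides stand on the surface plate; the empty one has been left standing out. First push the empty slide fully home with a fingertip against its front, then hook a fingertip behind the yellow lip of the slide that carries the flanged housing (wide foot, narrow neck) and draw it out towards you to its stop. Do not pinch the lip of either slide between the fingers; keep both housings standing in their nests, and leave the slide with the plain drum-shaped housing and the loose blocks beside the work where they are.

Things in the scene. Friction and masses are not known exactly. Their poses are not given: they have to be found in the camera images.
- empty_lip_top (a point): top centre of the lip of the slide that is empty (no housing in its nest), 42 mm above the surface plate. Lip: yellow upright plate 92 mm wide (y), 6 thick, with a 6 mm black rubber pad on its front (robot side). The point is on the seam: pad front 6 mm before it, lip back 6 mm behind it. x points inward along the rail (the way home), z up; each unit has its own yaw. The surface before the lip is clear
- empty_slide (a joint): how far the loading slide that is empty (no housing in its nest) is drawn out, in m: 0 fully home, 0.085 at its outer stop; it grows as the slide comes towards the robot (along the lip's -x). Slides stiffly with about 2 N friction, and stays where it is left
- flanged_lip_top (a point): top centre of the lip of the slide that carries the flanged housing, 42 mm above the surface plate. Lip: yellow upright plate 92 mm wide (y), 6 thick, with a 6 mm black rubber pad on its front (robot side). The point is on the seam: pad front 6 mm before it, lip back 6 mm behind it. x points inward along the rail (the way home), z up; each unit has its own yaw. The surface before the lip is clear
- flanged_slide (a joint): how far the loading slide that carries the flanged housing is drawn out, in m: 0 fully home, 0.085 at its outer stop; it grows as the slide comes towards the robot (along the lip's -x). Slides stiffly with about 2 N friction, and stays where it is left
- plain_lip_top (a point): top centre of the lip of the slide that carries the plain housing, 42 mm above the surface plate. Lip: yellow upright plate 92 mm wide (y), 6 thick, with a 6 mm black rubber pad on its front (robot side). The point is on the seam: pad front 6 mm before it, lip back 6 mm behind it. x points inward along the rail (the way home), z up; each unit has its own yaw. The surface before the lip is clear
- plain_slide (a joint): how far the loading slide that carries the plain housing is drawn out, in m: 0 fully home, 0.085 at its outer stop; it grows as the slide comes towards the robot (along the lip's -x). Slides stiffly with about 2 N friction, and stays where it is left
- flanged_well (a point): floor centre of the open finger well right behind the lip of the slide that carries the flanged housing, 29 mm inward of the lip point; well 46 mm long (x), 56 wide, floor 18 mm above the surface plate, so the lip stands 24 mm above it; at its inner end is the nest's low black wall, 7 mm high. Moves with the slide
- flanged_center (a point): centre, half-way up, of the flanged housing: turned aluminium part with a 46 mm wide flange at its foot and a narrower neck, 34 mm high, loose, standing in its slide's nest 80 mm inward of the lip point, its centre 35 mm above the surface plate
- plain_center (a point): centre, half-way up, of the plain housing: straight turned aluminium drum, 46 mm diameter, 38 mm high, loose, standing in its slide's nest 80 mm inward of the lip point, its centre 37 mm above the surface plate
- flanged_nest (a point): centre of the nest floor of the slide that carries the flanged housing: a pocket 48 mm square with walls 7 mm high; moves with the slide
- plain_nest (a point): centre of the nest floor of the slide that carries the plain housing: a pocket 48 mm square with walls 7 mm high; moves with the slide
- vb_a: loose steel V-block, 33 x 40 x 34 mm, standing to the left of the slides; origin at the centre of its underside
- vb_b: loose steel V-block, 33 x 40 x 34 mm, standing to the right of the slides; origin at the centre of its underside
- gb: loose steel gauge block lying flat, 35 x 20 x 9 mm, to the left of the slides; origin at the centre of its underside
Mind the look-alikes: they are no part of the job. What is shaped like the part that bears plain_center but pink is not meant.

How it is judged:
By the outcome, as a careful person would: the job done as asked, in the order asked, and still so for the second after the job is handed in, with the robot touching nothing.
It also fails if it takes over 45 s, if anything falls off the work surface, if the arm or the gripper's body presses on something with over 40 N, if the wrist force passes 120 N, or if a joint passes its speed limit or range.

ROBOT

A 6-joint arm with a two-finger parallel gripper is mounted at the origin on a cart in front of the work surface, level with it; the furniture and walls round the work are solid. World frame = base frame: x ahead of the robot, y to its left, z up, the work surface at z = 0. Lengths are in m, angles in rad, forces in N, time in s.
With the tool pointing down it reaches from about 0.225 to 0.875 m from the base axis. Payload 3.4 kg.
Tool frame: the origin (TCP) lies midway between the tips of the shut fingers; the grasp point (between the pads) lies 19 mm behind it (pinch_z is the distance from the TCP to the grasp point, in m); z points along the fingers, y is the line along which they close (so a half turn about z gives the same grasp; the last joint's range is limited). The gripper opens to 85 mm and grips with 20 to 120 N. Pads are 22 mm wide; open, the fingers measure 114 mm over their backs; the gripper's body (76 mm by 85 mm) begins 54 mm behind the grasp point. The pads swing forward as they close: fully open they stand 13 mm farther back than shut.
Start: joints at [1.042, 0.276, 1.505, -0, 1.361, -0.121], TCP at [0.228, 0.528, 0.231] pointing down, gripper open.
Joint ranges: [-2.89, 2.89], [-0.75, 2.08], [0.22, 2.7], [-1.18, 4.32], [0.11, 2.71], [-2.7, 2.7]. Speed limits (rad/s): [2.57, 2.57, 3.14, 3.14, 3.14, 3.14].

INTERFACE

Orientations are given as a unit quaternion [w, x, y, z].
In Python, from rig import get_state, get_image, sign_off, pinch_z gives the robot as it stands.
- The arm moves only by the tool send_rows, never from a script. Its argument "steps" is one flat list of numbers, 5 for each row, row after row: the gripper's target within -1 to 1 (fully open at 1, half-way at 0, shut at -1), then the shift along the tool's x, y, z in cm, then the turn about the tool's z in degrees. In form: [gripper, x, y, z, roll, gripper, x, y, z, roll, ...]. A call has 1 to 12 rows; each row shifts and turns the commanded pose from where the row before left it, along the tool's axes as they then stand; what a row does not reach is not made up. A row lasts 1/10 s, in which the tool goes at most 50 mm and 8.59 degrees, less where a joint would pass 70% of its speed; a pose out of reach is approached as far as the arm can. A call is refused whole if a number of a shift passes 5 or a number of a turn 8.59, either way. A call with a gripper value outside its range is refused whole. The fingers move at their own pace and stop on an object; "newtons" is the grip in N (left out, the last holds). Time passes only in rows, so rows that do not move let the fingers close. It gives the time, the measured TCP pose, the force, the opening and the grip force at its end, in the units of the state.
- get_state(): the state, without advancing time (a new reading comes with each control period).
- get_image(name): name is "scene" or "top" or "wrist"; returns a dict with "color" (384x512x3 uint8, red, green, blue), "mtx" (3x3 intrinsics, pixels), "T" (4x4, takes a point from camera to world coordinates); the wrist camera has in their place "mount" (4x4, takes a point from camera to tool coordinates, whose origin is the TCP and whose axes are the flange's). Camera axes: x right, y down, z forward; pixel columns grow to the right and rows downward; lengths in m; the calibration is good to about 2 mm. A picture is of the moment at which its call begins: read the wrist's pose just before it. There is no depth.
- sign_off(): hands the job in; it is judged then, once.
The state is a dict: "clock": time; "qpos": joint angles; "qd": joint speeds; "effort": joint torques, N m; "position": TCP position; "ee_rot": TCP orientation; "contact_force": force on the tool from outside, world axes, zero at the start; "moment": the same for the moment, N m; "width": finger opening in m; "gripper_force": force on a finger pad.
Only numpy, scipy, OpenCV 4.12 (cv2) and the standard library are available. Lean on these libraries where they do the work, as an engineer would, in place of code of your own. Each camera call takes 0.05 s, during which the arm holds its last target. There are 200 camera calls.

## Working session

There is one attempt and no reset: what is moved stays moved. The work goes in short steps, Python scripts to look and compute and a tool call to move; the robot and the scene stay as the last step left them, time stands still between calls to the robot, and variables do not carry over. Pictures are saved under pics/ and viewed, at most 10 in all, crops included, and the job is handed in when it is done.

Besides the shell and the picture viewer there is one more tool, called after "Call:" as name(argument=value, ...), one argument or row to a line, values as JSON. send_rows: Moves the arm, as the interface text tells. Its arguments: {"type":"object","properties":{"steps":{"type":"array"},"newtons":{"type":"number"}},"required":["steps"]}

```bash
mkdir -p pics; cat > h.py <<'E'
import numpy as np, cv2
from rig import get_state, get_image, sign_off, pinch_z
def save(n,f):
    im=get_image(n); cv2.imwrite('pics/'+f,im['color'][:,:,::-1]); return im
def ray(im,uv,T=None):
    T=im['T'] if T is None else T
    d=np.linalg.inv(im['mtx'])@np.array([uv[0],uv[1],1.0]); return T[:3,3],T[:3,:3]@d
def onplane(im,uv,z,T=None):
    o,d=ray(im,uv,T); return o+d*(z-o[2])/d[2]
E
python3 - <<'E'
from h import *
for n in('scene','top'):
    im=save(n,n+'0.png'); np.savez('pics/'+n+'0.npz',**{k:im[k] for k in('color','mtx','T')})
    print(n,im['mtx'].round(1).tolist(),im['T'].round(3).tolist())
s=get_state(); print(s, pinch_z)
E
```

```text
scene [[370.5, 0.0, 251.4], [0.0, 370.5, 190.6], [0.0, 0.0, 1.0]] [[0.637, -0.38, 0.67, -0.056], [-0.77, -0.335, 0.543, -0.536], [0.018, -0.862, -0.506, 0.527], [0.0, 0.0, 0.0, 1.0]]
top [[447.9, 0.0, 257.5], [0.0, 447.9, 192.6], [0.0, 0.0, 1.0]] [[-0.003, -0.998, 0.058, 0.487], [-1.0, 0.002, -0.017, 0.005], [0.017, -0.058, -0.998, 1.178], [0.0, 0.0, 0.0, 1.0]]
{'clock': 0.1, 'qpos': array([ 1.04200498e+00,  2.76570187e-01,  1.50601499e+00,  2.70140501e-05,
        1.36068539e+00, -1.21005947e-01]), 'qd': array([ 0.0012884 , -0.00041998, -0.00295064, -0.00096303,  0.00079126,
       -0.00074591]), 'effort': array([ 1.87318838e-03, -4.17699194e+01, -2.46405458e+01, -2.33331093e-04,
        5.75943443e-03,  2.35242652e-06]), 'position': array([0.22779506, 0.5274471 , 0.23050091]), 'ee_rot': array([-2.80321128e-04,  2.02485620e-01,  9.79284877e-01, -7.90845584e-04]), 'contact_force': array([-0.78806457, -0.04604356,  0.47171799]), 'moment': array([-0.01649197, -0.02188142,  0.0145004 ]), 'gripper_force': 0.0, 'width': 0.08588388633729505} 0.0187
```

```bash
python3 -c "
import cv2,numpy as np
a=cv2.imread('pics/scene0.png');b=cv2.imread('pics/top0.png')
cv2.imwrite('pics/s0.png',cv2.resize(a,(768,576)));cv2.imwrite('pics/t0.png',cv2.resize(b,(768,576)))"
```

```text
(no output)
```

View pics/s0.png

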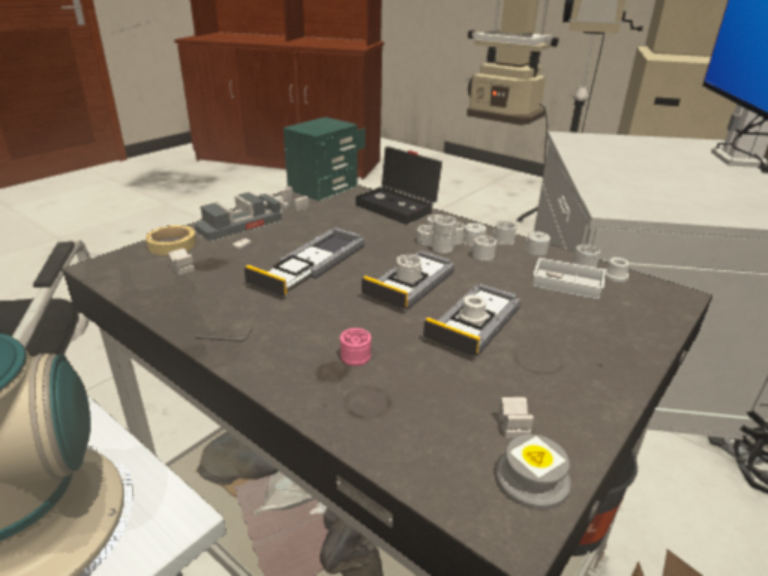

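View pics/t0.png

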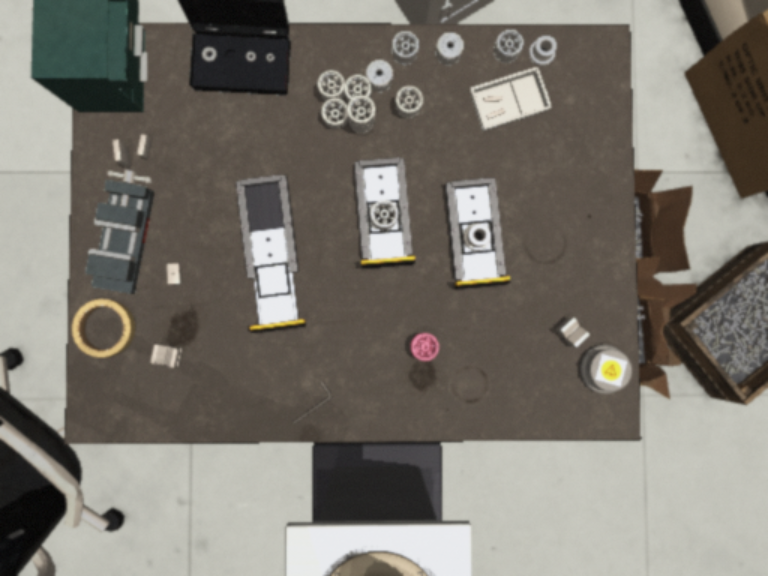

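The top view (768x576) shows the empty slide on the left with its lip at about (277,324). The middle slide (lip about (387,261)) carries a wide drum, and the right slide (lip about (482,281)) carries a part with a narrow bright neck. The pink drum at (425,347) is a decoy. Next I measure the lips in both views and check the housing shapes.

```bash
python3 - <<'E'
from h import *
D={n:dict(np.load(f'pics/{n}0.npz')) for n in('scene','top')}
R={}
for n,im in D.items():
    hsv=cv2.cvtColor(im['color'],cv2.COLOR_RGB2HSV)
    m=cv2.inRange(hsv,(18,150,110),(32,255,255))
    k,l,st,c=cv2.connectedComponentsWithStats(m)
    o=[]
    for i in range(1,k):
        if st[i,4]<25: continue
        ys,xs=np.where(l==i); p=np.c_[xs,ys].astype(float)
        cen=p.mean(0); ax=np.linalg.svd(p-cen,full_matrices=False)[2][0]; ax*=np.sign(ax[0]); t=(p-cen)@ax
        e=[cen+ax*t.min(),cen+ax*t.max()]
        if t.max()-t.min()<20: continue
        P=[onplane(im,q,.042) for q in(e[0],cen,e[1])]
        d=P[2]-P[0]
        # yaw of inward x: lip y axis = left. 
        yv=P[0]-P[2]; yaw=np.degrees(np.arctan2(-yv[0],yv[1]))
        o.append((cen,P[1],yaw)); print(n,st[i,4],cen.round(1),np.round(e,1).tolist(),'P',P[1].round(4),'mid',((P[0]+P[2])/2).round(4),'len',np.linalg.norm(d).round(4),'yaw',yaw.round(2))
    R[n]=sorted(o,key=lambda a:-a[1][1])
for a,b in zip(R['top'],R['scene']):
    o1,d1=ray(D['top'],a[0]);o2,d2=ray(D['scene'],b[0])
    t=np.linalg.lstsq(np.c_[d1,-d2],o2-o1,rcond=None)[0]; p,q=o1+d1*t[0],o2+d2*t[1]
    print('tri',((p+q)/2).round(4),np.linalg.norm(p-q).round(4))
a=D['scene']['color'][150:240,235:355,::-1];b=D['top']['color'][100:200,225:345,::-1]
cv2.imwrite('pics/c0.png',np.hstack([cv2.resize(a,(400,300),interpolation=2),cv2.resize(b,(400,300),interpolation=2)]))
E
```

```text
scene 67 [176.3 181.7] [[164.1, 176.7], [190.1, 187.4]] P [0.4896 0.1646 0.042 ] mid [0.4897 0.1629 0.042 ] len 0.097 yaw 4.11
scene 67 [255.7 189.5] [[242.8, 184.4], [270.3, 195.2]] P [ 0.5985 -0.0208  0.042 ] mid [ 0.5986 -0.0225  0.042 ] len 0.0886 yaw 2.67
scene 93 [301.  218.8] [[283.9, 212.2], [319.1, 225.8]] P [ 0.5635 -0.1834  0.042 ] mid [ 0.5635 -0.1835  0.042 ] len 0.0915 yaw 4.44
scene 225 [357.7 303.8] [[348.3, 300.2], [367.2, 307.5]] P [ 0.4121 -0.3971  0.042 ] mid [ 0.412 -0.397  0.042] len 0.0326 yaw 10.75
top 78 [258.7 173.3] [[241.0, 174.7], [276.1, 172.0]] P [ 0.6013 -0.0177  0.042 ] mid [ 0.6013 -0.0174  0.042 ] len 0.0897 yaw 4.36
top 81 [322.3 187. ] [[304.0, 188.9], [339.1, 185.3]] P [ 0.566  -0.1798  0.042 ] mid [ 0.5658 -0.1779  0.042 ] len 0.0904 yaw 5.73
top 88 [184.1 216.4] [[166.1, 218.7], [203.0, 213.9]] P [0.4924 0.171  0.042 ] mid [0.4926 0.1699 0.042 ] len 0.0936 yaw 7.12
tri [0.4932 0.1709 0.0382] 0.002
tri [ 0.6017 -0.0179  0.0395] 0.0006
tri [ 0.5666 -0.1808  0.0391] 0.0014
```

View pics/c0.png

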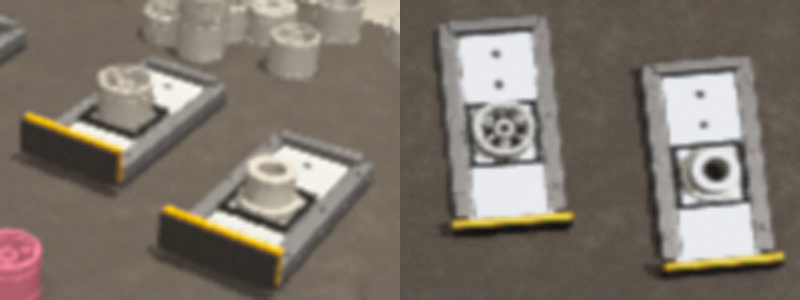

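The crop confirms it: the middle slide holds the plain drum and the right slide holds the flanged housing. I close the gripper, align with the empty lip (yaw about 7°) and move in front of it.

Call:
send_rows(
  steps=[-1,0,0,0,-7.6,-1,0,0,0,-7.6,-1,0,0,0,-7.6,-1,0,0,0,-7.6,-1,-1.7,-4,0,0,-1,-1.7,-4,0,0,-1,-1.7,-4,0,0,-1,-1.7,-4,0,0,-1,-1.7,-4,0,0,-1,-1.7,-4,0,0,-1,-1.7,-4,0,0,-1,-1.7,-4,0,0],
  newtons=30,
)

```text
clock: 1.3
position: [0.4025, 0.2253, 0.2311]
ee_rot: [-0.0, -0.061, 0.998, 0.0]
contact_force: [0.8, 0.2, -0.6]
width: -0.0002
gripper_force: 0.0
```

```bash
cat >> h.py <<'E'
from scipy.spatial.transform import Rotation as Ro
def wristT(s,im):
    w,x,y,z=s['ee_rot']; T=np.eye(4); T[:3,:3]=Ro.from_quat([x,y,z,w]).as_matrix(); T[:3,3]=s['position']; return T@im['mount']
def lips(im,T,z=.042):
    m=cv2.inRange(cv2.cvtColor(im['color'],cv2.COLOR_RGB2HSV),(18,130,90),(34,255,255))
    k,l,st,c=cv2.connectedComponentsWithStats(m)
    for i in range(1,k):
        if st[i,4]<60: continue
        ys,xs=np.where(l==i)
        P=np.array([onplane(im,(u,v),z,T)[:2] for u,v in zip(xs,ys)])
        cen,(a,b),ang=cv2.minAreaRect((P*1000).astype(np.float32))
        yaw=(ang+45)%90-45
        print(st[i,:4],'cen mm',np.round(cen,1),'size',round(a,1),round(b,1),'yaw',round(yaw,2))
def local(p,s):
    w,x,y,z=s['ee_rot']; return Ro.from_quat([x,y,z,w]).inv().apply(np.asarray(p)-s['position'])*100
E
python3 - <<'E'
from h import *
s=get_state(); im=save('wrist','w1.png'); T=wristT(s,im)
print(s['position'].round(4),s['qd'].round(2)); lips(im,T)
E
```

```text
[0.4025 0.2253 0.2311] [-0.95 -0.01  0.02  0.   -0.01 -0.93]
[165 235  74   7] cen mm [495.3 166.3] size 8.6 94.6 yaw 7.03
[ 26 283  79  13] cen mm [599.5 -14.1] size 16.2 111.6 yaw 12.58
```

View pics/w1.png

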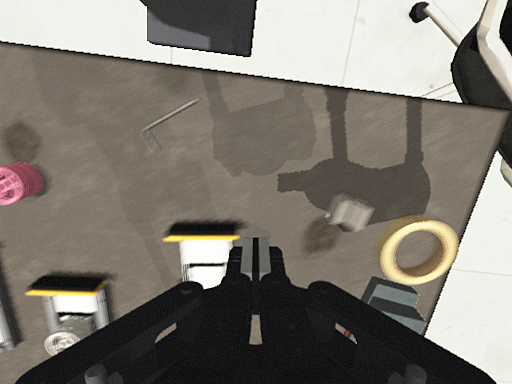

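The wrist view shows the empty lip at (202,238). Its position is (0.494, 0.168), yaw 7°, which agrees with the other views. Now I lower in front of it.

Call:
send_rows(
  steps=[-1,-1.6,-3.3,0,0,-1,-1.7,-3.3,0,0,-1,0,0,4,0,-1,0,0,4,0,-1,0,0,4,0,-1,0,0,4,0,-1,0,0,3,0,-1,0,0,1.5,0,-1,0,0,0,0],
)

```text
clock: 2.25
position: [0.4407, 0.1652, 0.024]
ee_rot: [-0.003, -0.061, 0.998, -0.0]
contact_force: [-0.1, 0.3, 0.2]
width: -0.0002
gripper_force: 0.0
```

Call:
send_rows(
  steps=[-1,-0.6,0,0,0,-1,-0.6,0,0,0,-1,-0.6,0,0,0,-1,-0.6,0,0,0,-1,-0.6,0,0,0,-1,-0.6,0,0,0,-1,-0.6,0,0,0,-1,-0.6,0,0,0],
)

```text
clock: 3.05
position: [0.4903, 0.1713, 0.0262]
ee_rot: [-0.001, -0.061, 0.998, -0.0]
contact_force: [-2.9, -0.1, 1.7]
width: 0.0001
gripper_force: 1.3
```

Call:
send_rows(
  steps=[-1,-0.7,0,0,0,-1,-0.7,0,0,0,-1,-0.7,0,0,0,-1,-0.7,0,0,0,-1,-0.7,0,0,0,-1,-0.6,0,0,0,-1,-0.4,0,0,0,-1,-0.3,0,0,0],
)

```text
clock: 3.85
position: [0.5388, 0.1774, 0.0262]
ee_rot: [0.0, -0.061, 0.998, 0.0]
contact_force: [-1.6, 0.7, 0.2]
width: -0.0001
gripper_force: 1.1
```

Call:
send_rows(
  steps=[-1,-0.3,0,0,0,-1,-0.3,0,0,0,-1,-0.3,0,0,0],
)

```text
clock: 4.15
position: [0.5473, 0.1784, 0.0262]
ee_rot: [-0.0, -0.061, 0.998, 0.0]
contact_force: [-2.1, 2.4, -0.1]
width: -0.0
gripper_force: 1.2
```

```bash
python3 - <<'E'
from h import *
im=save('top','t2.png'); lips(im,im['T'])
E
```

```text
[240 170  37   6] cen mm [602.  -16.1] size 8.1 92.3 yaw 5.13
[304 184  36   7] cen mm [ 566.5 -177.9] size 8.1 90.4 yaw 5.58
[402 241  12  12] cen mm [ 414.3 -394.8] size 28.2 27.8 yaw -0.26
```

Only the friction force so far, so I keep pushing in small steps until the stop is felt.

Call:
send_rows(
  steps=[-1,-0.3,0,0,0,-1,-0.2,0,0,0,-1,-0.2,0,0,0],
)

```text
clock: 4.5
position: [0.5527, 0.1789, 0.0263]
ee_rot: [-0.002, -0.061, 0.998, -0.0]
contact_force: [-8.1, -0.3, 5.4]
width: 0.0003
gripper_force: 4.0
```

Call:
send_rows(
  steps=[-1,-0.2,0,0,0,-1,-0.2,0,0,0,-1,-0.2,0,0,0],
)

```text
clock: 4.8
position: [0.5526, 0.1789, 0.0263]
ee_rot: [-0.008, -0.061, 0.998, -0.001]
contact_force: [-17.8, -1.1, 15.6]
width: -0.0001
gripper_force: 9.2
```

The force rises at a fixed position, so the slide is home. I back off, lift, and look.

Call:
send_rows(
  steps=[-1,1,0,0,0,-1,2,0,0,0,-1,2,0,0,0,-1,0,0,-4,0,-1,0,0,-5,0,-1,0,-3,-5,0,-1,0,-5,0,0,-1,0,-5,0,0,-1,0,-5,0,0,-1,0,-5,0,0,-1,0,-5,0,0,-1,0,0,0,0],
)

```text
clock: 6.0
position: [0.547, -0.1073, 0.1598]
ee_rot: [0.003, -0.058, 0.998, -0.003]
contact_force: [0.2, 0.2, -0.4]
width: 0.0002
gripper_force: 0.0
```

Call:
send_rows(
  steps=[-1,0,0,0,0,-1,0,0,0,0,-1,0,0,0,0],
)

```text
clock: 6.3
position: [0.5444, -0.0986, 0.1593]
ee_rot: [0.0, -0.062, 0.998, 0.0]
contact_force: [-0.4, -0.1, 0.2]
width: -0.0003
gripper_force: 0.0
```

```bash
python3 - <<'E'
from h import *
s=get_state(); print(s['position'].round(4),s['ee_rot'].round(4),s['qd'].round(2))
im=save('wrist','w3.png'); lips(im,wristT(s,im))
t=save('top','t3.png'); lips(t,t['T'])
cv2.imwrite('pics/c3.png',np.hstack([cv2.resize(im['color'][:,:,::-1],(400,300)),cv2.resize(t['color'][80:260,120:360,::-1],(400,300))]))
E
```

```text
[ 0.5444 -0.0986  0.1593] [ 3.000e-04 -6.220e-02  9.981e-01  0.000e+00] [ 0.01  0.    0.   -0.    0.   -0.  ]
[123 194  98  13] cen mm [ 564.9 -178. ] size 12.1 94.7 yaw 9.68
[457 234  55  17] cen mm [572.5 138.3] size 62.0 12.9 yaw -5.58
[279 239  91  19] cen mm [601.2 -21.5] size 95.5 16.3 yaw -2.13
[240 170  36   6] cen mm [601.9 -14.9] size 8.1 90.0 yaw 5.13
[162 182  38   8] cen mm [570.6 180.6] size 8.2 94.3 yaw 6.85
[402 241  12  12] cen mm [ 414.3 -394.8] size 28.2 27.8 yaw -0.26
```

View pics/c3.png

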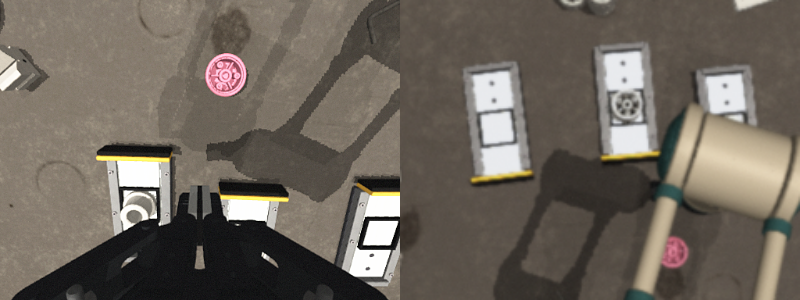

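The empty slide is home, and the flanged lip is visible in the wrist view at about (172,203) full scale. I fit its seam edge for yaw and work out the shifts to the well.

```bash
python3 - <<'E'
from h import *
s=get_state(); im=get_image('wrist'); T=wristT(s,im)
m=cv2.inRange(cv2.cvtColor(im['color'],cv2.COLOR_RGB2HSV),(18,130,90),(34,255,255))
cols=[c for c in range(120,225) if m[180:220,c].any()]
print(cols[0],cols[-1])
for nm,f in(('seam',lambda c:180+np.where(m[180:220,c])[0].min()-.5),('back',lambda c:180+np.where(m[180:220,c])[0].max()+.5)):
    P=np.array([onplane(im,(c,f(c)),.042,T)[:2] for c in cols[3:-3]])
    vx,vy,x0,y0=cv2.fitLine(P.astype(np.float32),cv2.DIST_HUBER,0,.01,.01).ravel()
    if vy<0: vx,vy=-vx,-vy
    print(nm,P.mean(0).round(4),'yaw',np.degrees(np.arctan2(-vx,vy)).round(2), 'ends',P[0].round(4),P[-1].round(4))
for yaw in (5.6,):
    a=np.radians(yaw); p=np.array([.563,-.179])+.029*np.array([np.cos(a),np.sin(a)])
    print(p.round(4)); print(local([*p,.025],s).round(2))
print('tool yaw',np.degrees(2*np.arctan2(s['ee_rot'][1],s['ee_rot'][2])))
E
```

```text
123 220
seam [ 0.5625 -0.1783] yaw 5.45 ends [ 0.5668 -0.2219] [ 0.5569 -0.1347]
back [ 0.5686 -0.1781] yaw 5.71 ends [ 0.573 -0.222] [ 0.563  -0.1342]
[ 0.5919 -0.1762]
[-3.74 -8.29 13.43]
tool yaw -7.153893754702503
```

Call:
send_rows(
  steps=[-1,0,0,0,1.5,-1,-2,-4.1,0,0,-1,-2,-4.1,0,0,-1,0,0,4,0,-1,0,0,4,0,-1,0,0,1,0,-1,0,0,0,0,-1,0,0,0,0,-1,0,0,0,0],
)

```text
clock: 7.35
position: [0.5936, -0.1779, 0.0715]
ee_rot: [0.002, -0.048, 0.999, -0.001]
contact_force: [0.2, 0.5, 0.6]
width: 0.0003
gripper_force: 0.0
```

```bash
python3 - <<'E'
from h import *
s=get_state(); print(s['position'].round(4),'to go cm',local([.5914,-.1755,.024],s).round(2),'tool yaw',np.degrees(2*np.arctan2(s['ee_rot'][1],s['ee_rot'][2])).round(2))
im=save('wrist','w4.png')
E
```

```text
[ 0.5936 -0.1779  0.0715] to go cm [0.22 0.27 4.75] tool yaw -5.56
```

View pics/w4.png

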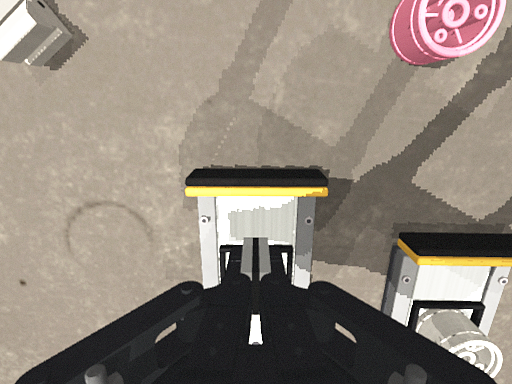

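The wrist view shows the lip at (256,190), with the fingertips at (256,240) centred over the well and square to the lip. Descending.

Call:
send_rows(
  steps=[-1,0.3,0.1,1.5,0,-1,0,0,1.5,0,-1,0,0,1,0,-1,0,0,0.7,0,-1,0,0,0,0,-1,0,0,0,0],
)

```text
clock: 8.0
position: [0.5894, -0.177, 0.0226]
ee_rot: [0.0, -0.048, 0.999, -0.0]
contact_force: [0.2, -1.0, 0.1]
width: 0.0002
gripper_force: 0.0
```

Call:
send_rows(
  steps=[-1,0.3,0,-0.1,0,-1,0.3,0,0,0,-1,0.3,0,0,0,-1,0.3,0,0,0,-1,0.4,0,0,0,-1,0.4,0,0,0,-1,0.4,0,0,0,-1,0.4,0,0,0],
)

```text
clock: 8.8
position: [0.561, -0.1798, 0.0234]
ee_rot: [0.0, -0.048, 0.999, -0.0]
contact_force: [1.8, -0.0, 2.3]
width: 0.0001
gripper_force: 1.2
```

Call:
send_rows(
  steps=[-1,0.5,0,0,0,-1,0.5,0,0,0,-1,0.5,0,0,0,-1,0.5,0,0,0,-1,0.5,0,0,0,-1,0.5,0,0,0,-1,0.5,0,0,0,-1,0.5,0,0,0,-1,0.5,0,0,0,-1,0.4,0,0,0],
)

```text
clock: 9.8
position: [0.5118, -0.1844, 0.0231]
ee_rot: [-0.0, -0.048, 0.999, 0.0]
contact_force: [1.4, -0.8, 2.1]
width: 0.0001
gripper_force: 1.2
```

Call:
send_rows(
  steps=[-1,0.3,0,0,0,-1,0.3,0,0,0,-1,0.3,0,0,0,-1,0.2,0,0,0,-1,0.2,0,0,0,-1,0.2,0,0,0],
)

```text
clock: 10.4
position: [0.4972, -0.1857, 0.0231]
ee_rot: [-0.0, -0.048, 0.999, 0.0]
contact_force: [3.1, 0.8, 1.5]
width: 0.0002
gripper_force: 2.6
```

Call:
send_rows(
  steps=[-1,0.2,0,0,0,-1,0.2,0,0,0,-1,0,0,0,0],
)

```text
clock: 10.7
position: [0.4973, -0.1858, 0.0233]
ee_rot: [0.004, -0.047, 0.999, 0.0]
contact_force: [11.1, 4.1, -4.1]
width: 0.0001
gripper_force: 5.7
```

Call:
send_rows(
  steps=[-1,0.3,0,0,0,-1,0,0,0,0],
)

```text
clock: 10.9
position: [0.4973, -0.1859, 0.0234]
ee_rot: [0.007, -0.046, 0.999, 0.0]
contact_force: [17.8, 7.7, -8.6]
width: 0.0001
gripper_force: 9.0
```

Call:
send_rows(
  steps=[-1,-0.8,0,0,0,-1,-0.8,0,0,0,-1,0,0,0,0,-1,0,0,0,0],
)

```text
clock: 11.3
position: [0.5054, -0.1846, 0.0228]
ee_rot: [-0.001, -0.048, 0.999, 0.0]
contact_force: [-0.1, 0.2, -0.4]
width: 0.0003
gripper_force: 0.0
```

The slide is at its stop and the finger is clear of the lip, 8 mm into the well. I lift straight up and move away.

Call:
send_rows(
  steps=[-1,0,0,-2,0,-1,0,0,-4,0,-1,0,0,-5,0,-1,0,0,-5,0,-1,5,0,0,0,-1,5,0,0,0,-1,5,0,0,0,-1,0,0,0,0,-1,0,0,0,0,-1,0,0,0,0],
)

```text
clock: 12.3
position: [0.3577, -0.1997, 0.1834]
ee_rot: [0.001, -0.048, 0.999, -0.0]
contact_force: [0.4, -0.2, 0.8]
width: 0.0001
gripper_force: 0.0
```

```bash
python3 - <<'E'
from h import *
s=get_state(); print(s['position'].round(3),s['contact_force'].round(1))
t=save('top','t5.png'); lips(t,t['T']); w=save('scene','s5.png')
cv2.imwrite('pics/c5.png',np.hstack([cv2.resize(t['color'][80:260,100:400,::-1],(400,300)),cv2.resize(w['color'][120:300,120:380,::-1],(400,300))]))
E
```

```text
[ 0.358 -0.2    0.183] [ 0.4 -0.2  0.8]
[240 170  37   7] cen mm [601.9 -16.1] size 8.3 92.3 yaw 5.13
[162 182  38   8] cen mm [570.6 180.6] size 8.2 94.3 yaw 6.85
[307 217  37   7] cen mm [ 482.2 -185.7] size 8.8 92.3 yaw 5.49
[402 241  12  12] cen mm [ 414.3 -394.7] size 28.2 27.8 yaw -0.26
```

View pics/c5.png

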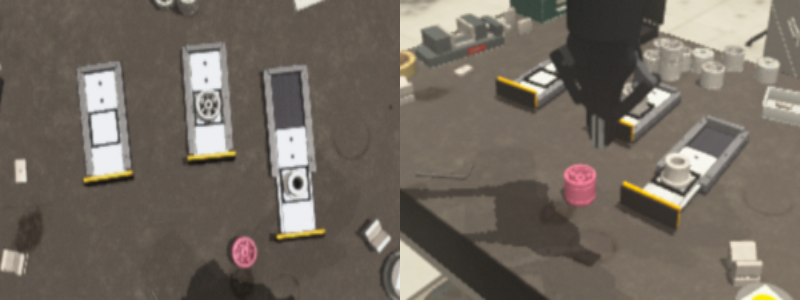

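The flanged slide is out about 84–85 mm (its lip moved from x=0.566 to 0.482), with its housing standing in the nest. The empty slide is home, and the plain slide hasn't moved. Handing in.

```bash
python3 -c "
from rig import sign_off; print(sign_off())"
```

```text
the job is handed in; nothing more can be done
None
```

The job is handed in: the empty slide was pushed fully home, then the flanged slide was drawn out to its stop (about 85 mm), both housings are standing in their nests, and the plain slide and loose blocks were left alone.

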